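# Fit the sleeve on the lantern-post clamp and hold its bolt head against the nut runner

### The arm

A 6-joint arm with a two-finger parallel gripper is mounted at the origin on the work surface. World frame = base frame: x ahead of the robot, y to its left, z up, the work surface at z = 0. Lengths are in m, angles in rad, forces in N, time in s.
With the tool pointing down it reaches from about 0.35 to 0.8 m from the base axis. Payload 7.3 kg.
Tool frame: the origin (TCP) lies on the mounting face of the last link; the fingertips stand 173 mm ahead of it and the grasp point (between the pads) lies 155 mm ahead of it; z points along the fingers, y is the line along which they close (so a half turn about z gives the same grasp; the last joint's range is limited). The gripper opens to 85 mm and grips with 20 to 120 N. Pads are 22 mm wide; open, the fingers measure 114 mm over their backs; the gripper's body (76 mm by 85 mm) begins 54 mm behind the grasp point. The pads swing forward as they close: fully open they stand 13 mm farther back than shut.
Start: joints at [1.015, 0.342, 1.524, -0, 1.275, -0.146], TCP at [0.209, 0.482, 0.405] pointing down, gripper open.
Joint ranges: [-2.53, 2.53], [-0.77, 2.02], [0.04, 2.7], [-1, 4.14], [0.28, 2.66], [-3.11, 3.11]. Speed limits (rad/s): [2.57, 2.57, 3.14, 3.14, 3.14, 3.14].

### API

Orientations are given as a rotation vector (axis times angle).
In Python, from cell import arm, imaging gives the robot as it stands.
- The arm moves only by the tool jog_arm, never from a script. Its arguments are lists of equal length, an entry for each row: "jaw": the opening, from 0 (shut) to 1 (fully open); "offset": the shift along the tool's x, y, z in mm, a list of three; "angular": the turn, a rotation vector about the tool's x, y, z in degrees, a list of three. In form: {"jaw": [jaw, ...], "offset": [[x, y, z], ...], "angular": [[ax, ay, az], ...]}. A call has 1 to 8 rows; each row is the pose to reach, as a shift and turn from the pose commanded when the call began, along the tool's axes at that moment; what a row does not reach only later rows make up. A row lasts 1/10 s, in which the tool goes at most 50 mm and 8.59 degrees, less where a joint would pass 70% of its speed; a pose out of reach is approached as far as the arm can. A call with a gripper value outside its range is refused whole. The fingers move at their own pace and stop on an object; the grip force is fixed at half the most. Time passes only in rows, so rows that repeat a pose let the fingers close. It gives the time, the measured TCP pose, the force, the opening and the grip force at its end, in the units of the state.
- arm.read_state(): the state, without advancing time (a new reading comes with each control period).
- imaging.snapshot(name): name is "side" or "top"; returns a dict with "image" (384x512x3 uint8, red, green, blue), "z_map" (384x512 float32, m along the optical axis (not along the pixel's ray), 0 where there is no reading), "fx", "fy", "cx", "cy" (pixels), "T" (4x4, takes a point from camera to world coordinates). Camera axes: x right, y down, z forward; pixel columns grow to the right and rows downward; lengths in m; the calibration is good to about 2 mm. A picture is of the moment at which its call begins.
- arm.finish_job(): hands the job in; it is judged then, once.
Trained networks look in a picture, given as the dict that the camera call returned (one of the last four; its "shot" number tells which), for a name from the list of things; names that differ only in an ending like _2 or _b are one class to them, and where a whole thing is asked for, a point or a joint stands for the part that bears it (a point fixed in the world has none). Each returns a list of dicts, best first, with "p" (0 to 1); they miss things now and then, are a little off and sometimes report something else, mostly with a low value. They report only what shows in the picture. A call takes as long as a camera call. They do not tell look-alikes from the thing itself.
- imaging.recognise(name, picture): "centre" ([column, row] as shares, 0 to 1, of the picture: columns of its width, rows of its height, amid what is visible of it).
The state is a dict: "time_s": time; "joint_pos": joint angles; "qvel": joint speeds; "effort": joint torques, N m; "eef_pos": TCP position; "tool_rot": TCP orientation; "wrist_force": force on the tool from outside, world axes, zero at the start; "ft_torque": the same for the moment, N m; "gripper_width": finger opening in m; "grip_force": force on a finger pad.
Only numpy, scipy, OpenCV 4.12 (cv2) and the standard library are available. Lean on these libraries where they do the work, as an engineer would, in place of code of your own. Each camera call takes 0.05 s, during which the arm holds its last target. There are 200 camera calls.

### The job

Push the brass sleeve over the upright spigot of the blue lantern-post clamp until it sits fully home on the block and let go of it; then reach down into the narrow gap behind the blue bracket, grip the hidden bolt head across its flats and hold it still, so that the running nut runner in front no longer turns it. Finish while still holding the bolt head firmly: do not let go. Leave the other things on the bench where they are.

Things in the scene. Friction and masses are not known exactly. Their poses are not given: they have to be found in the camera images.
- sleeve_mid (a point): Brass sleeve, a plain tube open at both ends standing upright: outer diameter 34 mm, bore 24.6 mm, 55 mm long, 0.2 kg or so. The point is its centre, half-way up; z is its axis.
- spigot_foot (a point): Foot of the fixed clamp's upright steel spigot, on its axis, on the top of the grey block (105 mm above the table; 94 x 56 mm along x, y) where the sleeve comes to rest. Spigot: 21.6 mm thick, 35 mm high, the last 7 mm tapering to 15 mm. Its axes are the clamp's: x level, from the nut runner through the block to the bracket and the bolt head behind it; z up.
- bracket_top (a point): Middle of the top edge of the blue bracket, an upright plate 8 mm thick, 130 mm wide, 125 mm above the table, 60 mm from the spigot along the clamp's x (same axes). Behind it (+x) is a gap 48 mm wide, open upward and at both ends, bounded by a lower blue flange 6 mm thick whose top is 90 mm above the table. Its floor is 18 mm above the table.
- runner (a point): Centre of the orange nut runner's head (44 mm across), 82 mm before the spigot (clamp's -x), 85 mm above the table. Fixed to the clamp, it runs 250 mm to the clamp's -y, and its black battery end is up to 123 mm high.
- bolt_head (a point): Centre of the steel hex head in the middle of the gap, 28 mm behind bracket_top along the clamp's x and 40 mm below it, 85 mm above the table. x: the bolt's axis, level, parallel to the clamp's x. 24 mm across flats (28 over corners), 14 mm long, on an 18 mm thick spacer. 50 mm free for fingers on both sides (clamp's y). The frame turns with the bolt.
- bolt (a joint): Turn of the bolt about its axis, rad; at 0 two flats face the clamp's +y and -y (again every 60 degrees). The nut runner drags it round slowly, without end: about 0.1 rad/s, 0.06 N m, stiffly damped. A firm pinch (40 N or more) along the clamp's y turns the nearest flats to the fingers within about two seconds, then stops it.
- collar: black plastic collar, a low ring 44 mm across and 22 mm high with a 28 mm hole; not needed, its place and the sleeve's are swapped at random; origin at the centre of its underside
- glue: white glue bottle, 56 mm across, 160 mm high, bystander; origin under its centre
- spanner: steel spanner lying flat, bystander
- screw_tray: blue open tray 120 x 160 x 35 mm, bystander; origin under its centre
- panels: small square plywood stack 90 x 90 x 12 mm, bystander; origin under its centre
There are look-alikes about, which are no part of the job. Of the things that look like the part that bears sleeve_mid, take the one that is farthest to the robot's right at the start.

How it is judged:
By the outcome, as a careful person would: the job done as asked, in the order asked, and still so for the second after the job is handed in, while the arm keeps its last pose, push and grip.
It also fails if it takes over 48 s, if anything falls off the work surface, if the arm or the gripper's body presses on something with over 40 N, if the wrist force passes 120 N, or if a joint passes its speed limit or range.

## Working session

There is one attempt and no reset: what is moved stays moved. The work goes in short steps, Python scripts to look and compute and a tool call to move; the robot and the scene stay as the last step left them, time stands still between calls to the robot, and variables do not carry over. Pictures are saved under pics/ and viewed, at most 10 in all, crops included, and the job is handed in when it is done.

Besides the shell and the picture viewer there is one more tool, called after "Call:" as name(argument=value, ...), one argument or row to a line, values as JSON. jog_arm: Moves the arm, as the interface text tells. Its arguments: {"type":"object","properties":{"jaw":{"type":"array"},"offset":{"type":"array"},"angular":{"type":"array"}},"required":["jaw","offset","angular"]}

```bash
mkdir -p pics
cat > h.py <<'E'
import numpy as np, cv2
from cell import arm, imaging
from scipy.spatial.transform import Rotation as R
def save(im,n): cv2.imwrite('pics/'+n, cv2.cvtColor(im,cv2.COLOR_RGB2BGR))
def cloud(s):
    z=s['z_map']; v,u=np.indices(z.shape)
    P=np.stack([(u-s['cx'])/s['fx']*z,(v-s['cy'])/s['fy']*z,z],-1)
    return P@s['T'][:3,:3].T+s['T'][:3,3]
def tomove(st,tcp):  # world tcp target -> tool shift mm
    r=R.from_rotvec(st['tool_rot']); return r.inv().apply(np.array(tcp)-st['eef_pos'])*1000
E
python3 - <<'E'
from h import *
st=arm.read_state(); print(st['time_s'],st['eef_pos'],R.from_rotvec(st['tool_rot']).as_matrix().round(3),st['wrist_force'])
ims=[]
for n in ['top','side']:
    s=imaging.snapshot(n); ims.append(s['image']); P=cloud(s); np.savez(n+'0.npz',P=P,image=s['image'],z=s['z_map'])
    print(n,s['T'].round(3).tolist(),s['fx'])
    for k in ['sleeve_mid','spigot_foot','bracket_top','runner','bolt_head','collar','glue','screw_tray','panels','spanner']:
        for d in imaging.recognise(k,s)[:4]:
            c=d['centre'];u,v=int(c[0]*512),int(c[1]*384); print(k,round(d['p'],2),u,v,P[min(v,383),min(u,511)].round(3))
    save(s['image'],n+'0.png')
E
```

```text
0.0 [0.20909104 0.4814095  0.40402071] [[-0.917  0.398 -0.001]
 [ 0.398  0.917 -0.001]
 [ 0.    -0.002 -1.   ]] [ 0.57144663 -0.332221    0.80540566]
top [[0.006, -0.985, 0.175, 0.334], [-1.0, -0.009, -0.013, 0.113], [0.015, -0.175, -0.984, 1.441], [0.0, 0.0, 0.0, 1.0]] 464.8453230055661
sleeve_mid 0.58 182 235 [0.438 0.294 0.053]
spigot_foot 0.6 271 228 [0.457 0.032 0.104]
bracket_top 0.84 270 227 [0.459 0.035 0.105]
runner 0.76 271 229 [0.454 0.032 0.105]
runner 0.4 361 144 [0.334 0.113 1.441]
bolt_head 0.62 185 144 [0.729 0.299 0.014]
bolt_head 0.56 260 190 [0.569 0.064 0.095]
collar 0.56 174 192 [0.575 0.329 0.013]
collar 0.52 261 192 [0.563 0.061 0.096]
glue 0.84 130 178 [0.597 0.442 0.116]
screw_tray 0.83 264 131 [0.771 0.049 0.026]
panels 0.62 181 147 [0.719 0.312 0.012]
panels 0.51 264 133 [0.762 0.05  0.033]
panels 0.23 261 191 [0.565 0.061 0.1  ]
spanner 0.69 361 143 [ 0.74  -0.263  0.006]
side [[0.878, -0.297, 0.374, 0.202], [-0.478, -0.529, 0.701, -0.572], [-0.011, -0.795, -0.607, 0.693], [0.0, 0.0, 0.0, 1.0]] 386.70119933976855
sleeve_mid 0.73 153 185 [0.351 0.341 0.04 ]
sleeve_mid 0.72 182 171 [0.449 0.377 0.033]
sleeve_mid 0.61 191 188 [0.438 0.269 0.045]
spigot_foot 0.85 251 239 [0.499 0.028 0.027]
bracket_top 0.61 248 241 [0.491 0.028 0.024]
runner 0.79 246 245 [0.485 0.028 0.013]
bolt_head 0.31 271 162 [0.72  0.313 0.013]
collar 0.72 223 173 [0.565 0.341 0.007]
glue 0.75 216 139 [0.586 0.429 0.077]
glue 0.49 193 185 [0.445 0.267 0.055]
glue 0.27 271 167 [0.705 0.288 0.015]
screw_tray 0.79 337 203 [0.776 0.048 0.014]
panels 0.98 272 165 [0.714 0.296 0.015]
spanner 0.55 416 287 [ 0.754 -0.26   0.007]
```

View pics/top0.png

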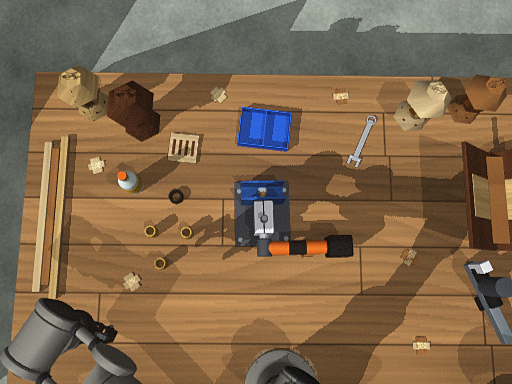

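View pics/side0.png

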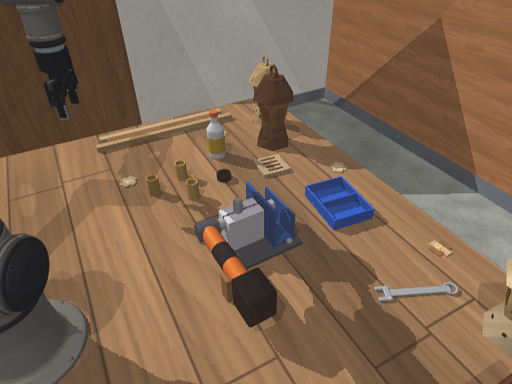

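Candidates for the sleeve in the top picture are brass tubes at (150,231), (186,232) and (160,263); in the side picture they are at (181,170), (192,188) and (153,185). The black collar is at (176,196). The clamp is at (263,218), with the runner towards -y. The rightmost tube (lowest y) is (186,232) in top, (192,188) in side. Next I'll check it in a crop and measure it.

Run:
```python
from h import *
ims=[]
for n,(u,v) in {'top':(186,232),'side':(192,188)}.items():
    d=np.load(n+'0.npz');im=d['image'];ims.append(cv2.resize(im[v-32:v+32,u-50:u+50],(800,300)[:2] if 0 else (500,320),interpolation=cv2.INTER_CUBIC) if 0 else cv2.resize(im[v-25:v+25,u-50:u+50],(600,300)))
save(np.vstack(ims),'crop0.png')
T=np.load('top0.npz')['P'];S=np.load('side0.npz')['P']
for n,P in (('top',T),('side',S)):
    Q=P.reshape(-1,3)
    box=lambda x0,x1,y0,y1,z0,z1:Q[(Q[:,0]>x0)&(Q[:,0]<x1)&(Q[:,1]>y0)&(Q[:,1]<y1)&(Q[:,2]>z0)&(Q[:,2]<z1)]
    print(n)
    for lab,b in {'slv':(.38,.5,.23,.32,.025,.08),'slvtop':(.38,.5,.23,.32,.048,.07),'slvB':(.38,.5,.33,.43,.048,.07),'slvC':(.3,.4,.28,.4,.048,.07)}.items():
        q=box(*b)
        if len(q): print(lab,len(q),q.min(0).round(3),q.max(0).round(3),q.mean(0).round(3))
    q=box(.4,.65,-.05,.15,.116,.16)
    print('hi',len(q)); 
    for lab,zz in {'block':(.098,.109),'spig/bracket':(.115,.15),'flange':(.085,.094)}.items():
        q=box(.38,.65,-.06,.15,*zz)
        r=cv2.minAreaRect((q[:,:2]*1000).astype(np.float32)); print(lab,len(q),r,q.mean(0).round(3))
    q=box(.38,.65,-.06,.15,.115,.15)
    print((q[np.argsort(q[:,0])]*1000).round().astype(int).tolist()[:120])
```

```text
top
slv 72 [0.43  0.267 0.027] [0.462 0.301 0.064] [0.446 0.283 0.049]
slvtop 49 [0.432 0.268 0.048] [0.462 0.301 0.064] [0.447 0.283 0.055]
slvB 56 [0.434 0.374 0.048] [0.468 0.408 0.061] [0.45  0.391 0.055]
slvC 55 [0.338 0.341 0.049] [0.37  0.374 0.06 ] [0.355 0.358 0.054]
hi 197
block 1093 ((472.5454406738281, 28.22271728515625), (217.29090881347656, 131.99647521972656), 17.129541397094727) [0.45  0.033 0.104]
spig/bracket 199 ((508.30548095703125, 55.113197326660156), (75.19435119628906, 126.51837158203125), 2.191922903060913) [0.526 0.057 0.127]
flange 200 ((491.1095886230469, 28.333908081054688), (248.95033264160156, 136.48341369628906), 13.776247024536133) [0.518 0.04  0.09 ]
[[471, 54, 132], [471, 56, 127], [471, 51, 127], [471, 59, 125], [473, 57, 140], [473, 51, 137], [473, 48, 136], [473, 60, 135], [474, 54, 133], [474, 62, 124], [475, 57, 142], [475, 54, 142], [476, 51, 139], [476, 48, 139], [476, 60, 136], [476, 45, 133], [477, 62, 129], [478, 60, 143], [478, 57, 142], [478, 54, 141], [479, 51, 138], [479, 62, 137], [479, 46, 136], [479, 48, 134], [480, 65, 122], [481, 
[... 3447 characters left out ...]
4, 130], [482, 45, 120], [482, 48, 138], [482, 44, 132], [483, 49, 140], [483, 45, 135], [483, 46, 122], [483, 47, 115], [483, 56, 138], [483, 61, 140], [484, 52, 141], [484, 47, 135], [484, 45, 116], [485, 44, 128], [485, 59, 138], [485, 59, 141], [485, 44, 134], [485, 46, 118], [485, 45, 124], [485, 49, 139], [485, 50, 136], [485, 45, 130], [485, 46, 121], [486, 56, 140], [486, 52, 140], [487, 48, 134], [487, 58, 141], [487, 53, 142], [487, 49, 136], [487, 49, 139], [488, 48, 115], [489, 49, 120], [490, 53, 138], [490, 50, 125], [490, 49, 128], [490, 51, 121], [490, 50, 131], [490, 50, 134], [534, 117, 119], [535, 85, 125], [535, 112, 120], [535, 91, 118], [535, 117, 125], [535, 107, 119]]
```

View pics/crop0.png

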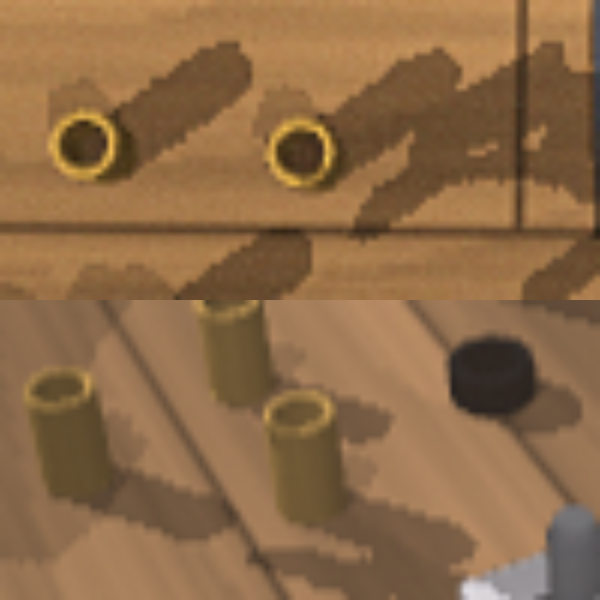

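The crop shows the chosen tube at top (186,232), open and upright, clear of its neighbours. Its centre is about (0.4465, 0.283) with the top at 0.055, which matches the sleeve. The spigot is at about (0.481, 0.0545), the clamp yaw about 2.3°, and the bolt therefore at about (0.569, 0.058). Next I'll move above the sleeve.

Call:
jog_arm(
  jaw=[1,1,1,1,1,1,1,1],
  offset=[
    [-297,-87,124],
    [-297,-87,124],
    [-297,-87,124],
    [-297,-87,124],
    [-297,-87,124],
    [-297,-87,124],
    [-297,-87,124],
    [-297,-87,124],
  ],
  angular=[
    [0,0,-26],
    [0,0,-26],
    [0,0,-26],
    [0,0,-26],
    [0,0,-26],
    [0,0,-26],
    [0,0,-26],
    [0,0,-26],
  ],
)

```text
time_s: 1.9
eef_pos: [0.4499, 0.2801, 0.2785]
tool_rot: [0.061, -3.139, 0.003]
wrist_force: [-1.0, 1.3, 0.9]
gripper_width: 0.0854
grip_force: 0.0
```

Run:
```python
from h import *
st=arm.read_state(); print(st['time_s'],st['eef_pos'],R.from_rotvec(st['tool_rot']).as_matrix().round(3),st['joint_pos'])
print(tomove(st,[.4463,.2835,.187]))
# clamp yaw + spigot fit
for n in('top','side'):
    Q=np.load(n+'0.npz')['P'].reshape(-1,3)
    s=Q[(abs(Q[:,0]-.481)<.02)&(abs(Q[:,1]-.055)<.02)&(Q[:,2]>.113)&(Q[:,2]<.136)]
    from scipy.optimize import least_squares as L
    print(n,L(lambda p:np.hypot(*(s[:,:2]-p).T)-.0108,[.481,.0545],loss='soft_l1',f_scale=.001).x)
    b=Q[(Q[:,0]>.52)&(Q[:,0]<.56)&(Q[:,2]>.108)&(Q[:,2]<.13)&(abs(Q[:,1]-.055)<.07)]
    t=b[b[:,2]>.122]; v=cv2.fitLine(t[:,:2].astype(np.float32),cv2.DIST_HUBER,0,.01,.01).ravel(); print(v, t.min(0),t.max(0))
```

```text
1.9 [0.44988818 0.28005684 0.27850786] [[-0.999 -0.039 -0.002]
 [-0.039  0.999 -0.002]
 [ 0.002 -0.002 -1.   ]] [ 4.12407546e-01  4.86806523e-01  1.68041269e+00 -1.25770448e-03
  9.76706250e-01 -1.19629983e+00]
[ 3.28870578  3.7458439  91.50722534]
top [0.48181981 0.054427  ]
[ 0.0263878  -0.9996518   0.54102594  0.05712048] [ 0.5367716  -0.0069284   0.12207575] [0.5467789  0.11949028 0.12969573]
side [0.48146922 0.05587072]
[ 0.04330968 -0.9990617   0.53885674  0.07078711] [ 0.5346002  -0.0083754   0.12219773] [0.54755519 0.12138769 0.12853088]
```

Call:
jog_arm(
  jaw=[1,1,1,1],
  offset=[
    [0,0,30],
    [0,0,60],
    [0,0,70],
    [0,0,70],
  ],
  angular=[
    [0,0,0],
    [0,0,0],
    [0,0,0],
    [0,0,0],
  ],
)

```text
time_s: 2.3
eef_pos: [0.4463, 0.2837, 0.2098]
tool_rot: [0.07, -3.138, 0.002]
wrist_force: [-0.0, -0.5, 0.4]
gripper_width: 0.0856
grip_force: 0.0
```

Run:
```python
from h import *
st=arm.read_state(); print(st['time_s'],st['eef_pos'],st['wrist_force'],tomove(st,[.4463,.2835,.187]))
```

```text
2.3 [0.44629047 0.28369782 0.20983734] [-0.03112393 -0.46864923  0.44086613] [-0.05964059 -0.17745321 22.8374315 ]
```

Settled and on target. Now I'll go down the last 23 mm and close.

Call:
jog_arm(
  jaw=[1,1,0,0,0,0,0,0],
  offset=[
    [0,0,20],
    [0,0,23],
    [0,0,23],
    [0,0,23],
    [0,0,23],
    [0,0,23],
    [0,0,23],
    [0,0,23],
  ],
  angular=[
    [0,0,0],
    [0,0,0],
    [0,0,0],
    [0,0,0],
    [0,0,0],
    [0,0,0],
    [0,0,0],
    [0,0,0],
  ],
)

```text
time_s: 3.1
eef_pos: [0.4472, 0.2836, 0.1887]
tool_rot: [-0.069, 3.139, 0.001]
wrist_force: [-1.1, 0.4, 6.1]
gripper_width: 0.0318
grip_force: 59.2
```

Call:
jog_arm(
  jaw=[0,0,0,0,0,0,0,0],
  offset=[
    [0,0,-40],
    [0,0,-85],
    [0,0,-130],
    [-8,-40,-160],
    [-14,-85,-170],
    [-20,-135,-170],
    [-26,-185,-170],
    [-26,-190,-170],
  ],
  angular=[
    [0,0,0],
    [0,0,0],
    [0,0,0],
    [0,0,0],
    [0,0,0],
    [0,0,0],
    [0,0,0],
    [0,0,0],
  ],
)

```text
time_s: 3.9
eef_pos: [0.4817, 0.0904, 0.3579]
tool_rot: [-0.061, 3.141, -0.002]
wrist_force: [-0.4, 0.8, -2.3]
gripper_width: 0.0318
grip_force: 60.5
```

Call:
jog_arm(
  jaw=[0,0,0,0],
  offset=[
    [0,-30,0],
    [0,-40,0],
    [0,-40,0],
    [0,-40,0],
  ],
  angular=[
    [0,0,0],
    [0,0,0],
    [0,0,0],
    [0,0,0],
  ],
)

```text
time_s: 4.3
eef_pos: [0.4829, 0.0556, 0.3576]
tool_rot: [0.069, -3.141, -0.001]
wrist_force: [0.5, 0.4, -1.4]
gripper_width: 0.0316
grip_force: 60.6
```

Run:
```python
from h import *
st=arm.read_state(); print(st['time_s'],st['eef_pos'],R.from_rotvec(st['tool_rot']).as_matrix().round(3),st['wrist_force'],st['gripper_width'])
for n in('side','top'):
    s=imaging.snapshot(n);np.savez(n+'1.npz',P=cloud(s),image=s['image']); P=cloud(s); Q=P.reshape(-1,3)
    q=Q[(np.hypot(Q[:,0]-.481,Q[:,1]-.055)<.03)&(Q[:,2]>.11)&(Q[:,2]<.215)]
    print(n,len(q))
    for z in np.arange(.11,.215,.01):
        k=q[(q[:,2]>=z)&(q[:,2]<z+.01)]
        if len(k)>5: print(z.round(3),len(k),k.min(0)[:2].round(4),k.max(0)[:2].round(4))
    if n=='side': save(cv2.resize(s['image'][110:290,150:390],(800,600)),'side1.png')
```

```text
4.3 [0.48287067 0.05558794 0.3576215 ] [[-0.999 -0.044 -0.   ]
 [-0.044  0.999  0.001]
 [ 0.     0.001 -1.   ]] [ 0.47074367  0.36228111 -1.44852757] 0.0316422685305124
side 381
0.11 28 [0.4703 0.0441] [0.4897 0.0584]
0.12 38 [0.4707 0.043 ] [0.491  0.0594]
0.13 44 [0.4706 0.0442] [0.4905 0.0628]
0.14 18 [0.4741 0.046 ] [0.4864 0.0612]
0.17 48 [0.4653 0.0384] [0.4949 0.0576]
0.18 34 [0.465  0.0315] [0.4924 0.076 ]
0.19 60 [0.4654 0.0253] [0.4891 0.0761]
0.2 67 [0.4645 0.026 ] [0.4891 0.0789]
0.21 43 [0.4658 0.0255] [0.4892 0.0781]
top 3
```

View pics/side1.png

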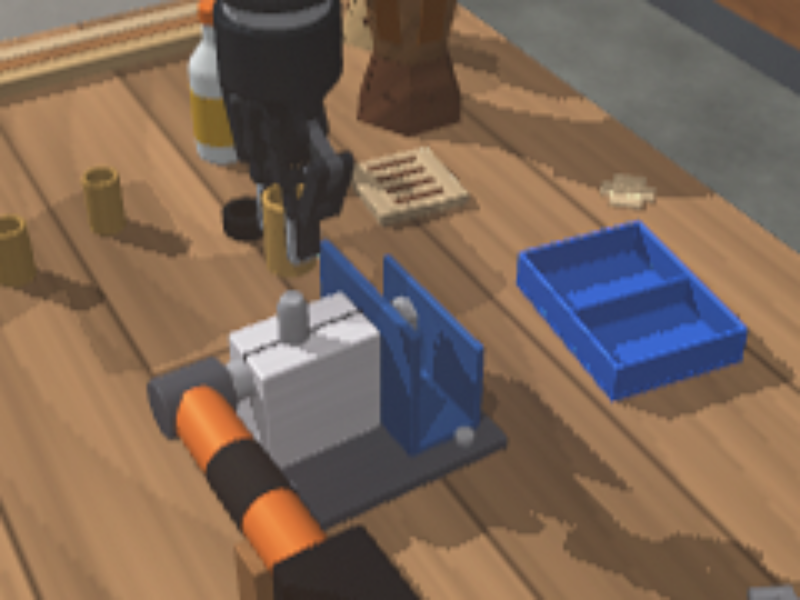

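The picture shows the sleeve upright in the fingers at crop (285,235), with the spigot below it at (292,315). I'll fit both axes from this same camera.

Run:
```python
from h import *
from scipy.optimize import least_squares as L
d=np.load('side1.npz');P=d['P'];I=d['image'].astype(int);Q=P.reshape(-1,3);C=I.reshape(-1,3)
br=(C[:,0]-C[:,2]>30)
near=np.hypot(Q[:,0]-.481,Q[:,1]-.055)<.03
for lab,m,r in (('sleeve',near&br&(Q[:,2]>.165)&(Q[:,2]<.23),.017),('spig',near&(Q[:,2]>.112)&(Q[:,2]<.136),.0108)):
    q=Q[m]; f=L(lambda p:np.hypot(*(q[:,:2]-p).T)-r,[.481,.055],loss='soft_l1',f_scale=.001)
    print(lab,len(q),f.x.round(4),np.std(f.fun).round(4),q[:,2].min(),q.min(0),q.max(0))
d=np.load('side0.npz');Q0=d['P'].reshape(-1,3);q=Q0[(np.hypot(Q0[:,0]-.446,Q0[:,1]-.2835)<.03)&(Q0[:,2]>.01)&(Q0[:,2]<.05)]
print(L(lambda p:np.hypot(*(q[:,:2]-p).T)-.017,[.446,.283],loss='soft_l1',f_scale=.001).x)
```

```text
sleeve 192 [0.4832 0.0554] 0.0018 0.16836493406390107 [0.46454079 0.03838116 0.16836493] [0.49493719 0.07376751 0.22629592]
spig 82 [0.4813 0.0559] 0.001 0.11201920520921582 [0.47033292 0.04302534 0.11201921] [0.49098839 0.06276849 0.1356996 ]
[0.44697332 0.28507663]
```

Call:
jog_arm(
  jaw=[0,0,0,0,0,0,0,0],
  offset=[
    [2,0.5,8],
    [2,0.5,16],
    [2,0.5,22],
    [2,0.5,26],
    [2,0.5,30],
    [2,0.5,34],
    [2,0.5,36],
    [2,0.5,36],
  ],
  angular=[
    [0,0,0],
    [0,0,0],
    [0,0,0],
    [0,0,0],
    [0,0,0],
    [0,0,0],
    [0,0,0],
    [0,0,0],
  ],
)

```text
time_s: 5.2
eef_pos: [0.481, 0.0551, 0.3215]
tool_rot: [0.069, -3.141, -0.0]
wrist_force: [0.3, -0.0, -2.2]
gripper_width: 0.0317
grip_force: 60.6
```

Call:
jog_arm(
  jaw=[0,0,0,0,0,0],
  offset=[
    [0,0,6],
    [0,0,12],
    [0,0,17],
    [0,0,22],
    [0,0,25],
    [0,0,25],
  ],
  angular=[
    [0,0,0],
    [0,0,0],
    [0,0,0],
    [0,0,0],
    [0,0,0],
    [0,0,0],
  ],
)

```text
time_s: 5.8
eef_pos: [0.4809, 0.0552, 0.2962]
tool_rot: [0.069, -3.14, -0.0]
wrist_force: [-0.1, -0.8, -2.0]
gripper_width: 0.0319
grip_force: 60.6
```

No contact yet. I'll go slowly now.

Call:
jog_arm(
  jaw=[0,0,0,0],
  offset=[
    [0,0,2],
    [0,0,4],
    [0,0,6],
    [0,0,6],
  ],
  angular=[
    [0,0,0],
    [0,0,0],
    [0,0,0],
    [0,0,0],
  ],
)

```text
time_s: 6.2
eef_pos: [0.4809, 0.0553, 0.2936]
tool_rot: [-0.07, 3.138, -0.0]
wrist_force: [-7.8, 0.2, 24.7]
gripper_width: 0.0316
grip_force: 63.7
```

Call:
jog_arm(
  jaw=[1,1,1,1,1,1,1,1],
  offset=[
    [0,0,-2],
    [0,0,-2],
    [0,0,-2],
    [0,0,-2],
    [0,0,-30],
    [0,0,-75],
    [0,0,-110],
    [0,0,-110],
  ],
  angular=[
    [0,0,0],
    [0,0,0],
    [0,0,0],
    [0,0,0],
    [0,0,0],
    [0,0,0],
    [0,0,0],
    [0,0,0],
  ],
)

```text
time_s: 7.0
eef_pos: [0.4819, 0.0552, 0.4052]
tool_rot: [-0.069, 3.132, -0.001]
wrist_force: [0.3, -0.2, -0.5]
gripper_width: 0.0851
grip_force: 0.0
```

Run:
```python
from h import *
st=arm.read_state(); print(st['time_s'],st['eef_pos'],R.from_rotvec(st['tool_rot']).as_matrix().round(3),st['joint_pos'].round(2) if hasattr(st['joint_pos'],'round') else st['joint_pos'])
s=imaging.snapshot('side');P=cloud(s);Q=P.reshape(-1,3);C=s['image'].reshape(-1,3).astype(int)
m=(C[:,0]-C[:,2]>30)&(np.hypot(Q[:,0]-.481,Q[:,1]-.055)<.03)&(Q[:,2]>.095)&(Q[:,2]<.2);q=Q[m]
print(len(q),q.min(0),q.max(0),np.percentile(q[:,2],[2,98]))
f=Q[(Q[:,0]>.555)&(Q[:,0]<.585)&(abs(Q[:,1]-.058)<.02)&(Q[:,2]>.06)&(Q[:,2]<.105)];print('bolt',len(f),f.min(0),f.max(0),f.mean(0))
save(cv2.resize(s['image'][110:290,150:390],(800,600)),'side2.png')
```

```text
7.0 [0.48188789 0.05520562 0.40519114] [[-0.999 -0.044  0.009]
 [-0.044  0.999 -0.   ]
 [-0.009 -0.001 -1.   ]] [-0.04  0.27  1.63  0.    1.23 -1.66]
370 [0.46364958 0.0362797  0.10441473] [0.49631402 0.07154721 0.16239803] [0.10806174 0.16143816]
bolt 38 [0.56357842 0.04424736 0.08287062] [0.57625303 0.06744832 0.0991356 ] [0.57083655 0.05435797 0.0947695 ]
```

View pics/side2.png

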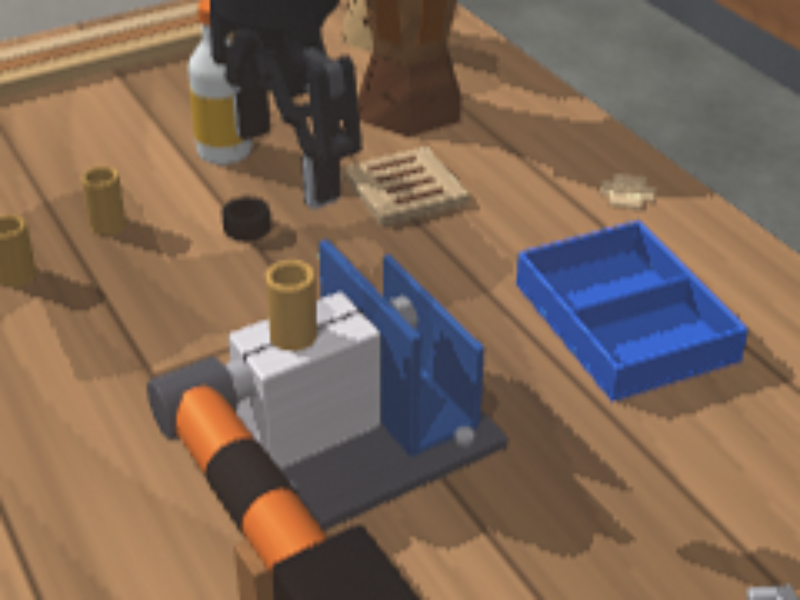

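The sleeve sits on the block at crop (291,305), with its top at about 0.160–0.162, so it is home and released. The bolt head shows at crop (402,308), which agrees with (0.5695, 0.058). I'll move over the gap with the jaws part closed.

Call:
jog_arm(
  jaw=[0.65,0.65,0.65,0.65,0.65,0.65],
  offset=[
    [-40,-0.5,0],
    [-80,-1,10],
    [-88.5,-1,40],
    [-88.5,-1,60],
    [-88.5,-1,60],
    [-88.5,-1,60],
  ],
  angular=[
    [0,0,0],
    [0,0,0],
    [0,0,0],
    [0,0,0],
    [0,0,0],
    [0,0,0],
  ],
)

```text
time_s: 7.65
eef_pos: [0.5693, 0.0581, 0.3399]
tool_rot: [0.069, -3.139, -0.0]
wrist_force: [0.1, 0.5, 0.8]
gripper_width: 0.0556
grip_force: 0.0
```

Run:
```python
from h import *
st=arm.read_state(); print(st['time_s'],st['eef_pos'],R.from_rotvec(st['tool_rot']).as_matrix().round(3),st['gripper_width'])
print(tomove(st,[.5695,.0583,.239]))
s=imaging.snapshot('side');P=cloud(s);Q=P.reshape(-1,3);C=s['image'].reshape(-1,3).astype(int)
save(cv2.resize(s['image'][110:290,150:390],(800,600)),'side3.png')
blue=(C[:,2]-C[:,0]>30)&(abs(Q[:,1]-.055)<.075)
for lab,a,b in(('bracket',.119,.13),('flange',.083,.0925)):
    q=Q[blue&(Q[:,2]>a)&(Q[:,2]<b)&(Q[:,0]>(.58 if lab=='flange' else .5))&(Q[:,0]<.63)]
    for y in np.arange(-.02,.13,.03):
        k=q[(q[:,1]>y)&(q[:,1]<y+.03)]
        if len(k): print(lab,y.round(2),len(k),k[:,0].min().round(4),k[:,0].max().round(4))
```

```text
7.65 [0.56928386 0.05807081 0.33985127] [[-0.999 -0.044 -0.002]
 [-0.044  0.999  0.   ]
 [ 0.002  0.    -1.   ]] 0.055575277075886394
[ -0.45787779   0.19282249 100.85053952]
bracket -0.02 31 0.5384 0.5472
bracket 0.01 43 0.5375 0.5472
bracket 0.04 38 0.5359 0.5439
bracket 0.07 36 0.5353 0.5438
bracket 0.1 21 0.5344 0.5419
flange -0.02 17 0.5945 0.6014
flange 0.01 29 0.5933 0.5979
flange 0.04 27 0.5919 0.5976
flange 0.07 26 0.5909 0.596
flange 0.1 18 0.5905 0.5955
```

View pics/side3.png

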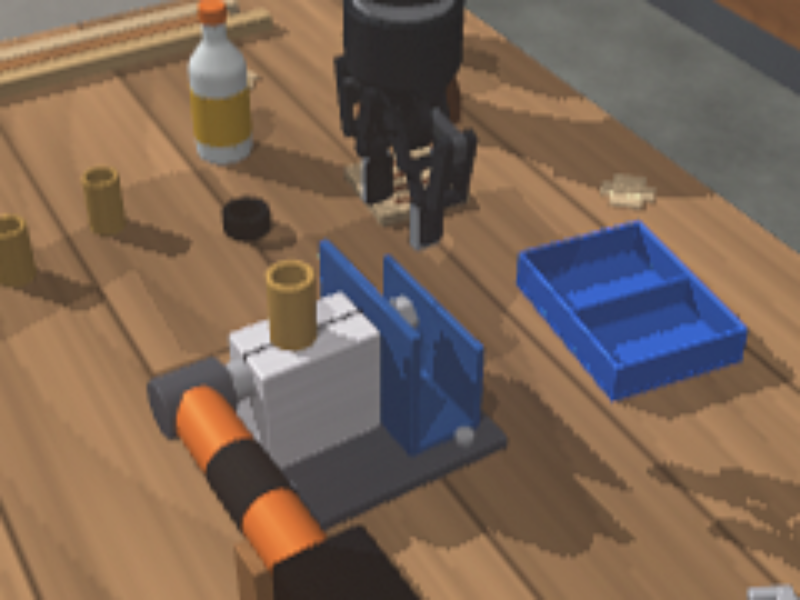

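The fingers hang over the gap, with the near fingertip at crop (425,235) and the bolt head at (402,308). The gap centre measures x=0.568, which leaves good clearance. I'll descend.

Call:
jog_arm(
  jaw=[0.65,0.65,0.65,0.65,0.65,0.65],
  offset=[
    [0.5,0,25],
    [0.5,0,45],
    [0.5,0,60],
    [0.5,0,75],
    [0.5,0,90],
    [0.5,0,90],
  ],
  angular=[
    [0,0,0],
    [0,0,0],
    [0,0,0],
    [0,0,0],
    [0,0,0],
    [0,0,0],
  ],
)

```text
time_s: 8.3
eef_pos: [0.5686, 0.0581, 0.2503]
tool_rot: [0.069, -3.139, -0.0]
wrist_force: [-0.4, 0.7, 0.7]
gripper_width: 0.0555
grip_force: 0.0
```

Call:
jog_arm(
  jaw=[0.65,0.65,0,0,0,0,0,0],
  offset=[
    [0,0,7],
    [0,0,11],
    [0,0,11],
    [0,0,11],
    [0,0,11],
    [0,0,11],
    [0,0,11],
    [0,0,11],
  ],
  angular=[
    [0,0,0],
    [0,0,0],
    [0,0,0],
    [0,0,0],
    [0,0,0],
    [0,0,0],
    [0,0,0],
    [0,0,0],
  ],
)

```text
time_s: 9.1
eef_pos: [0.569, 0.0581, 0.2404]
tool_rot: [-0.069, 3.14, 0.0]
wrist_force: [-0.9, 1.1, 5.2]
gripper_width: 0.025
grip_force: 58.7
```

Call:
jog_arm(
  jaw=[0,0,0,0,0,0,0,0],
  offset=[
    [0,0,0],
    [0,0,0],
    [0,0,0],
    [0,0,0],
    [0,0,0],
    [0,0,0],
    [0,0,0],
    [0,0,0],
  ],
  angular=[
    [0,0,0],
    [0,0,0],
    [0,0,0],
    [0,0,0],
    [0,0,0],
    [0,0,0],
    [0,0,0],
    [0,0,0],
  ],
)

```text
time_s: 9.9
eef_pos: [0.569, 0.0581, 0.2404]
tool_rot: [-0.069, 3.14, 0.0]
wrist_force: [-0.7, 0.6, 6.0]
gripper_width: 0.0248
grip_force: 58.7
```

Call:
jog_arm(
  jaw=[0,0,0,0,0,0,0,0],
  offset=[
    [0,0,0],
    [0,0,0],
    [0,0,0],
    [0,0,0],
    [0,0,0],
    [0,0,0],
    [0,0,0],
    [0,0,0],
  ],
  angular=[
    [0,0,0],
    [0,0,0],
    [0,0,0],
    [0,0,0],
    [0,0,0],
    [0,0,0],
    [0,0,0],
    [0,0,0],
  ],
)

```text
time_s: 10.7
eef_pos: [0.569, 0.0581, 0.2404]
tool_rot: [-0.069, 3.14, 0.0]
wrist_force: [-1.9, -0.3, 5.5]
gripper_width: 0.025
grip_force: 58.7
```

Call:
jog_arm(
  jaw=[0,0,0,0,0,0,0,0],
  offset=[
    [0,0,0],
    [0,0,0],
    [0,0,0],
    [0,0,0],
    [0,0,0],
    [0,0,0],
    [0,0,0],
    [0,0,0],
  ],
  angular=[
    [0,0,0],
    [0,0,0],
    [0,0,0],
    [0,0,0],
    [0,0,0],
    [0,0,0],
    [0,0,0],
    [0,0,0],
  ],
)

```text
time_s: 11.5
eef_pos: [0.569, 0.0581, 0.2404]
tool_rot: [-0.069, 3.14, 0.0]
wrist_force: [-1.1, 0.6, 5.9]
gripper_width: 0.0249
grip_force: 58.7
```

Run:
```python
from h import *
s=imaging.snapshot('side');st=arm.read_state();print(st['time_s'],st['gripper_width'],st['ft_torque'],st['eef_pos'])
t=imaging.snapshot('top')
a=cv2.resize(s['image'][150:250,210:310],(400,400),interpolation=cv2.INTER_CUBIC)
b=cv2.resize(t['image'][170:250,220:300],(400,400),interpolation=cv2.INTER_CUBIC)
save(np.hstack([a,b]),'g4.png')
```

```text
11.55 0.024585416029764044 [ 0.13541424  0.25955373 -0.00992233] [0.56902547 0.05810823 0.24040889]
```

View pics/g4.png

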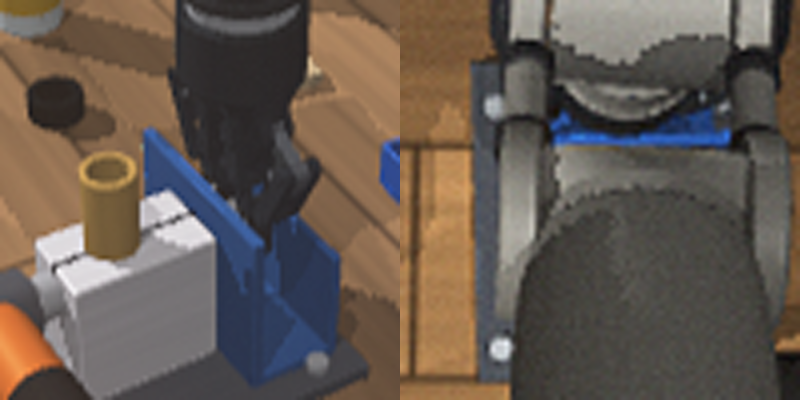

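The bolt is hidden behind the fingers in both views. The grip is steady, but 24.9 mm is slightly over 24 mm. With plenty of time left, I'll re-pinch once to see whether the width settles to the same value, which would mean flats.

Call:
jog_arm(
  jaw=[0.5,0.5,0.5,0.5,0.5,0.5,0.5,0.5],
  offset=[
    [0,0,0],
    [0,0,0],
    [0,0,0],
    [0,0,0],
    [0,0,0],
    [0,0,0],
    [0,0,0],
    [0,0,0],
  ],
  angular=[
    [0,0,0],
    [0,0,0],
    [0,0,0],
    [0,0,0],
    [0,0,0],
    [0,0,0],
    [0,0,0],
    [0,0,0],
  ],
)

```text
time_s: 12.4
eef_pos: [0.5689, 0.0581, 0.2397]
tool_rot: [-0.069, 3.141, 0.0]
wrist_force: [0.6, 0.8, -0.2]
gripper_width: 0.0423
grip_force: 0.0
```

Call:
jog_arm(
  jaw=[0.5,0.5,0.5,0.5,0.5,0,0,0],
  offset=[
    [0,0,0],
    [0,0,0],
    [0,0,0],
    [0,0,0],
    [0,0,0],
    [0,0,0],
    [0,0,0],
    [0,0,0],
  ],
  angular=[
    [0,0,0],
    [0,0,0],
    [0,0,0],
    [0,0,0],
    [0,0,0],
    [0,0,0],
    [0,0,0],
    [0,0,0],
  ],
)

```text
time_s: 13.2
eef_pos: [0.5689, 0.0581, 0.24]
tool_rot: [-0.069, 3.141, 0.0]
wrist_force: [-1.6, 0.4, 4.3]
gripper_width: 0.0247
grip_force: 58.6
```

Call:
jog_arm(
  jaw=[0],
  offset=[
    [0,0,0],
  ],
  angular=[
    [0,0,0],
  ],
)

```text
time_s: 13.3
eef_pos: [0.5689, 0.0581, 0.24]
tool_rot: [-0.069, 3.141, 0.0]
wrist_force: [-1.8, 0.9, 4.3]
gripper_width: 0.025
grip_force: 58.7
```

Call:
jog_arm(
  jaw=[0,0],
  offset=[
    [0,0,0],
    [0,0,0],
  ],
  angular=[
    [0,0,0],
    [0,0,0],
  ],
)

```text
time_s: 13.5
eef_pos: [0.5689, 0.0581, 0.24]
tool_rot: [-0.069, 3.141, 0.0]
wrist_force: [-2.6, 0.7, 5.3]
gripper_width: 0.0245
grip_force: 58.7
```

Call:
jog_arm(
  jaw=[0,0,0,0,0,0,0,0],
  offset=[
    [0,0,0],
    [0,0,0],
    [0,0,0],
    [0,0,0],
    [0,0,0],
    [0,0,0],
    [0,0,0],
    [0,0,0],
  ],
  angular=[
    [0,0,0],
    [0,0,0],
    [0,0,0],
    [0,0,0],
    [0,0,0],
    [0,0,0],
    [0,0,0],
    [0,0,0],
  ],
)

```text
time_s: 14.3
eef_pos: [0.5689, 0.0581, 0.24]
tool_rot: [-0.069, 3.141, 0.0]
wrist_force: [-1.9, 0.0, 5.7]
gripper_width: 0.025
grip_force: 58.7
```

Call:
jog_arm(
  jaw=[0,0,0,0,0,0,0,0],
  offset=[
    [0,0,0],
    [0,0,0],
    [0,0,0],
    [0,0,0],
    [0,0,0],
    [0,0,0],
    [0,0,0],
    [0,0,0],
  ],
  angular=[
    [0,0,0],
    [0,0,0],
    [0,0,0],
    [0,0,0],
    [0,0,0],
    [0,0,0],
    [0,0,0],
    [0,0,0],
  ],
)

```text
time_s: 15.1
eef_pos: [0.5689, 0.0581, 0.24]
tool_rot: [-0.069, 3.141, 0.0]
wrist_force: [-1.8, 0.1, 4.7]
gripper_width: 0.0251
grip_force: 58.7
```

Call:
jog_arm(
  jaw=[0,0,0,0,0,0,0,0],
  offset=[
    [0,0,0],
    [0,0,0],
    [0,0,0],
    [0,0,0],
    [0,0,0],
    [0,0,0],
    [0,0,0],
    [0,0,0],
  ],
  angular=[
    [0,0,0],
    [0,0,0],
    [0,0,0],
    [0,0,0],
    [0,0,0],
    [0,0,0],
    [0,0,0],
    [0,0,0],
  ],
)

```text
time_s: 15.9
eef_pos: [0.5689, 0.0581, 0.2399]
tool_rot: [-0.069, 3.141, 0.0]
wrist_force: [-2.1, 1.1, 6.2]
gripper_width: 0.0246
grip_force: 58.7
```

The width returned to the same steady value of about 24.8 mm at 58.7 N after the bolt had turned freely. That fits the flats being held, so I'm handing in.

```bash
python3 -c "
from cell import arm
print(arm.finish_job())"
```

```text
the job is handed in; nothing more can be done
None
```

The job is handed in at about 16 s. The rightmost brass sleeve sits fully home on the spigot and is released. The gripper is holding the bolt head at about 59 N; the head is hidden from both cameras, so I judged the hold on its flats from the steady finger width.

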